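# Change the pawns on the lacquering turntable

### The job

Change the load on the lacquering turntable: first turn the isolator handle on its control box to off, then stand all the lacquered pawns from the platter upright in the felt-lined drying tray, then stand every full-size pawn blank from the zinc-lined drawer (the size you have just taken off) upright on the platter with at least 20 mm clear between them, and last turn the isolator back on. The small blanks stay in the drawer. Keep off the pawns whenever the power is on, and leave the other things on the bench where they are.

Things in the scene. Friction and masses are not known exactly. Their poses are not given: they have to be found in the camera images.
- turntable: lacquering turntable bolted to the bench: aluminium platter 260 mm across, top 85 mm high, on a grey gearmotor; a grey control box 100 x 84 mm, 70 mm high, is joined to the side nearest the robot. The platter stands still throughout (foot pedal, worm gear). Origin on the bench under the platter's centre; the box's centre is 175 mm from it along the turntable's own -x
- platter (a point): centre of the platter's top face, 85 mm above the bench
- isolator_grip (a point): middle of the isolator handle's black grip bar, on its upright axis, 100 mm above the bench. The bar is 58 mm long, 13 mm wide, 30 mm high (top 108 mm above the bench) and stands on a grey disc 62 mm across whose top is 78 mm above the bench; pinch it across its 13 mm from above. A white stripe marks the bar's nose
- isolator (a joint): isolator handle, rad: 0 = on (bar in line with the box, nose to the platter, the turntable's own +x, at the line mark); 1.571 = off (bar across the box, nose to own +y, at the round mark). On to off is anticlockwise seen from above. Stops at both ends; when let go, a spring snap (0.15 N m at most) carries it home to the nearer end. Starts on
- drawer: zinc-lined wooden drawer lifted out and standing fixed on the bench, 250 x 190 mm outside (own x by y), 44 mm high, walls 10 mm, inner floor 8 mm above the bench. Origin at the centre of its underside. It holds pawn blanks of two sizes mixed, all upright at the start.
- drying_tray: shallow pale wooden drying tray lined with grey felt, fixed on the bench, empty at the start; 250 x 190 mm outside (own x by y), 22 mm high, walls 8 mm, inner floor 8 mm above the bench. Origin at the centre of its underside. Drawer and tray may be on either side.
- lacquered1: lacquered pawn, on the platter at the start, full size: boxwood pawn, 58 mm tall, 45 g, base 34 mm across and 11 mm high; collar (35 to 38 mm up) and ball head (42 to 57 mm up) 21 mm across: grip there. Origin at the centre of its underside, z up its axis. Three or four of these are present
- lacquered2: lacquered pawn, on the platter at the start, full size: boxwood pawn, 58 mm tall, 45 g, base 34 mm across and 11 mm high; collar (35 to 38 mm up) and ball head (42 to 57 mm up) 21 mm across: grip there. Origin at the centre of its underside, z up its axis. Three or four of these are present
- lacquered3: lacquered pawn, on the platter at the start, full size: boxwood pawn, 58 mm tall, 45 g, base 34 mm across and 11 mm high; collar (35 to 38 mm up) and ball head (42 to 57 mm up) 21 mm across: grip there. Origin at the centre of its underside, z up its axis. Three or four of these are present
- lacquered4: lacquered pawn, on the platter at the start, full size: boxwood pawn, 58 mm tall, 45 g, base 34 mm across and 11 mm high; collar (35 to 38 mm up) and ball head (42 to 57 mm up) 21 mm across: grip there. Origin at the centre of its underside, z up its axis. Three or four of these are present
- full1: full-size pawn blank, in the drawer at the start, the same shape, size and wood as the lacquered ones: boxwood pawn, 58 mm tall, 45 g, base 34 mm across and 11 mm high; collar (35 to 38 mm up) and ball head (42 to 57 mm up) 21 mm across: grip there. Origin at the centre of its underside, z up its axis. Two or three of these are present
- full2: full-size pawn blank, in the drawer at the start, the same shape, size and wood as the lacquered ones: boxwood pawn, 58 mm tall, 45 g, base 34 mm across and 11 mm high; collar (35 to 38 mm up) and ball head (42 to 57 mm up) 21 mm across: grip there. Origin at the centre of its underside, z up its axis. Two or three of these are present
- full3: full-size pawn blank, in the drawer at the start, the same shape, size and wood as the lacquered ones: boxwood pawn, 58 mm tall, 45 g, base 34 mm across and 11 mm high; collar (35 to 38 mm up) and ball head (42 to 57 mm up) 21 mm across: grip there. Origin at the centre of its underside, z up its axis. Two or three of these are present
- small1: small pawn blank, in the drawer: same shape and wood but base 27 mm across and 46 mm tall, 24 g; to be left there. Origin at the centre of its underside.
- small2: small pawn blank, in the drawer: same shape and wood but base 27 mm across and 46 mm tall, 24 g; to be left there. Origin at the centre of its underside.
- small3: small pawn blank, in the drawer: same shape and wood but base 27 mm across and 46 mm tall, 24 g; to be left there. Origin at the centre of its underside.
- rook: rosewood rook, 34 mm across, 61 mm tall; a bystander
- ring_gauge: brass ring gauge lying flat, 64 mm across, 14 mm high; a bystander
- burnisher: bone burnisher with a wooden handle, lying, 170 mm long; a bystander
- mug: chipped white enamel mug, 84 mm across, 82 mm high, with gouges standing in it to 190 mm; a bystander
- wax_tin: low dark wax tin, 72 mm across, 45 mm high; a bystander
- brush: wood-handled brush, lying, 200 mm long; a bystander

How it is judged (in metres and radians):
On the way, in this order (a step that is already met when the one before it is completed fails the run):
1. the isolator is turned to off (value of joint isolator above 1.42 rad), for 0.3 s.
2. with the power off, every lacquered pawn stands upright in the drying tray (value of joint isolator above 1.42 rad and x of lacquered1 in the frame of drying_tray between -0.108 and 0.108 m and y of lacquered1 in the frame of drying_tray between -0.078 and 0.078 m and z of lacquered1 in the frame of drying_tray between 0 and 0.02 m and angle between each of lacquered1, lacquered2, lacquered3, lacquered4's own z axis and vertical below 0.12 rad and x of lacquered2 in the frame of drying_tray between -0.108 and 0.108 m and y of lacquered2 in the frame of drying_tray between -0.078 and 0.078 m and z of lacquered2 in the frame of drying_tray between 0 and 0.02 m and x of lacquered3 in the frame of drying_tray between -0.108 and 0.108 m and y of lacquered3 in the frame of drying_tray between -0.078 and 0.078 m and z of lacquered3 in the frame of drying_tray between 0 and 0.02 m and x of lacquered4 in the frame of drying_tray between -0.108 and 0.108 m and y of lacquered4 in the frame of drying_tray between -0.078 and 0.078 m and z of lacquered4 in the frame of drying_tray between 0 and 0.02 m), for 0.3 s.
3. with the power off, every full-size blank stands upright on the platter (value of joint isolator above 1.42 rad and horizontal distance between each of full1, full2, full3 and platter below 0.118 m and angle between each of full1, full2, full3's own z axis and vertical below 0.12 rad and height (world z) of full1 between 0.078 and 0.093 m and height (world z) of full2 between 0.078 and 0.093 m and height (world z) of full3 between 0.078 and 0.093 m), for 0.3 s.
4. the isolator is turned back to on (value of joint isolator below 0.15 rad), for 0.3 s.
At the end, for the whole second after the job is handed in: Isolator on; lacquered pawns upright (within 7 degrees) in the drying tray; full-size blanks upright on the platter, overhanging its edge by at most 5 mm, centres over 50 mm apart; small blanks in the drawer; all at rest (value of joint isolator below 0.15 rad and x of lacquered1 in the frame of drying_tray between -0.108 and 0.108 m and y of lacquered1 in the frame of drying_tray between -0.078 and 0.078 m and z of lacquered1 in the frame of drying_tray between 0 and 0.02 m and angle between each of lacquered1, lacquered2, lacquered3, lacquered4, full1, full2, full3's own z axis and vertical below 0.12 rad and x of lacquered2 in the frame of drying_tray between -0.108 and 0.108 m and y of lacquered2 in the frame of drying_tray between -0.078 and 0.078 m and z of lacquered2 in the frame of drying_tray between 0 and 0.02 m and x of lacquered3 in the frame of drying_tray between -0.108 and 0.108 m and y of lacquered3 in the frame of drying_tray between -0.078 and 0.078 m and z of lacquered3 in the frame of drying_tray between 0 and 0.02 m and x of lacquered4 in the frame of drying_tray between -0.108 and 0.108 m and y of lacquered4 in the frame of drying_tray between -0.078 and 0.078 m and z of lacquered4 in the frame of drying_tray between 0 and 0.02 m and horizontal distance between each of full1, full2, full3 and platter below 0.118 m and height (world z) of full1 between 0.078 and 0.093 m and height (world z) of full2 between 0.078 and 0.093 m and height (world z) of full3 between 0.078 and 0.093 m and horizontal distance between full1 and full2 above 0.05 m and horizontal distance between each of full1, full2 and full3 above 0.05 m and x of small1 in the frame of drawer between -0.117 and 0.117 m and y of small1 in the frame of drawer between -0.087 and 0.087 m and z of small1 in the frame of drawer between 0 and 0.04 m and x of small2 in the frame of drawer between -0.117 and 0.117 m and y of small2 in the frame of drawer between -0.087 and 0.087 m and z of small2 in the frame of drawer between 0 and 0.04 m and x of small3 in the frame of drawer between -0.117 and 0.117 m and y of small3 in the frame of drawer between -0.087 and 0.087 m and z of small3 in the frame of drawer between 0 and 0.04 m and linear speed of each of lacquered1, lacquered2, lacquered3, lacquered4, full1, full2, full3 below 0.03 m/s); the robot touches nothing.
It fails at once if the fingers touch a pawn while the isolator is on (value of joint isolator below 0.7 rad and (contact force between the fingers and lacquered1 above 0.5 N or contact force between the fingers and lacquered2 above 0.5 N or contact force between the fingers and lacquered3 above 0.5 N or contact force between the fingers and lacquered4 above 0.5 N or contact force between the fingers and full1 above 0.5 N or contact force between the fingers and full2 above 0.5 N or contact force between the fingers and full3 above 0.5 N or contact force between the fingers and small1 above 0.5 N or contact force between the fingers and small2 above 0.5 N or contact force between the fingers and small3 above 0.5 N)).
It fails at once if a bystander is disturbed (moved more than 30 mm) (distance of any of rook, ring_gauge, burnisher, mug, wax_tin, brush from where it was at the start of the episode above 0.03 m).
Of lacquered1, lacquered2, lacquered3, lacquered4 only 3 to 4 are there at a start; the rules pass over those that are not, and their reading is None.
Of full1, full2, full3 only 2 to 3 are there at a start; the rules pass over those that are not, and their reading is None.
At some moment in a run one of lacquered1, lacquered2, lacquered3, lacquered4, full1, full2, full3 may be knocked a few centimetres aside while the robot is not near it.
It also fails if it takes over 210 s, if anything falls off the work surface, if the arm or the gripper's body presses on something with over 40 N, if the wrist force passes 120 N, or if a joint passes its speed limit or range.

### The arm

A 6-joint arm with a two-finger parallel gripper is mounted at the origin on the work surface. World frame = base frame: x ahead of the robot, y to its left, z up, the work surface at z = 0. Lengths are in m, angles in degrees, forces in N, time in s.
With the tool pointing down it reaches from about 0.375 to 0.9 m from the base axis. Payload 3.1 kg.
Tool frame: the origin (TCP) lies at the very end of the fingers, on their centre line; the grasp point (between the pads) lies 19 mm behind it; z points along the fingers, y is the line along which they close (so a half turn about z gives the same grasp; the last joint's range is limited). The gripper opens to 87 mm and grips with 3 to 60 N. Pads are 19 mm wide; open, the fingers measure 117 mm over their backs; the gripper's body (75 mm by 190 mm) begins 51 mm behind the grasp point.
Start: joints at [-78.753, 30.224, 82.088, -0, 67.689, -10.227], TCP at [0.229, -0.582, 0.223] pointing down, gripper open.
Joint ranges: [-176.69, 176.69], [-43.24, 126.21], [12.49, 139.97], [-82, 262], [0, 151.66], [-163.58, 163.58]. Speed limits (degrees/s): [159.86, 159.86, 180, 180, 180, 180].

### API

Orientations are given as a 3x3 rotation matrix whose columns are the frame's x, y, z axes.
In Python, from rig import readout, viewer, ticket gives the robot as it stands.
- The arm moves only by the tool send_rows, never from a script. Its argument "moves" is a list of rows, each a list of 6 numbers: the shift along the tool's x, y, z in units of 250 mm (1.0 is 250 mm), then the turn, a rotation vector about the tool's x, y, z in units of 90 degrees (1.0 is 90 degrees). A call has 1 to 12 rows; each row is the pose to reach, as a shift and turn from the pose commanded when the call began, along the tool's axes at that moment; what a row does not reach only later rows make up. A row lasts 1/10 s, in which the tool goes at most 50 mm and 8.59 degrees, less where a joint would pass 70% of its speed; a pose out of reach is approached as far as the arm can. A call with a number of a shift or a turn outside -1 to 1 is refused whole. A call with a gripper value outside its range is refused whole. "grip" is the opening, from 0 (shut) to 1 (fully open), set as the call begins (left out, the last holds). The fingers move at their own pace and stop on an object; the grip force is fixed at half the most. Time passes only in rows, so rows that repeat a pose let the fingers close. It gives the time, the measured TCP pose, the force, the opening and the grip force at its end, in the units of the state.
- readout.read_state(): the state, without advancing time (a new reading comes with each control period).
- viewer.capture(name): name is "side" or "top" or "wrist"; returns (picture, depth): 480x640x3 uint8, red, green, blue; 480x640 float32, m along the optical axis (not along the pixel's ray), 0 where there is no reading.
- viewer.camera_info(name): a dict with "fx", "fy", "cx", "cy" (pixels), "R" (3x3) and "t" (3): a world point X has camera coordinates R X + t; the wrist camera has in their place "tool_from_camera" (4x4, takes a point from camera to tool coordinates, whose origin is the TCP and whose axes are the flange's). Camera axes: x right, y down, z forward; pixel columns grow to the right and rows downward; lengths in m; the calibration is good to about 2 mm. A picture is of the moment at which its call begins: read the wrist's pose just before it. camera_info takes no time and is no camera call.
- ticket.hand_in(): hands the job in; it is judged then, once.
The state is a dict: "time_s": time; "joint_positions": joint angles; "qvel": joint speeds; "tau": joint torques, N m; "position": TCP position; "tcp_rot": TCP orientation; "force": force on the tool from outside, world axes, zero at the start; "moment": the same for the moment, N m; "opening": opening from 0.0 (shut) to 1.0 (fully open); "grasp_force": force on a finger pad.
Only numpy, scipy, OpenCV 4.12 (cv2) and the standard library are available. Lean on these libraries where they do the work, as an engineer would, in place of code of your own. Each camera call takes 0.05 s, during which the arm holds its last target. There are 200 camera calls.

## Working session

There is one attempt and no reset: what is moved stays moved. The work goes in short steps, Python scripts to look and compute and a tool call to move; the robot and the scene stay as the last step left them, time stands still between calls to the robot, and variables do not carry over. Pictures are saved under pics/ and viewed, at most 14 in all, crops included, and the job is handed in when it is done.

Besides the shell and the picture viewer there is one more tool, called after ">>>" by a JSON object that holds its "op" and its "data". send_rows: Moves the arm, as the interface text tells. Shifts and turns lie within -1 to 1; 1 stands for 250 mm of shift or 90 degrees of turn. Its arguments: {"type":"object","properties":{"moves":{"type":"array"},"grip":{"type":"number"}},"required":["moves"]}

```bash
ls; mkdir -p pics
python3 - <<'E'
from rig import readout, viewer
import cv2, numpy as np
s=readout.read_state(); print(s['time_s'],s['position'],s['tcp_rot'],s['opening'])
for n in ('top','side'):
    p,d=viewer.capture(n); cv2.imwrite(f'pics/{n}0.png',p[:,:,::-1]); np.save(f'pics/{n}0.npy',d)
    i=viewer.camera_info(n); print(n,i['fx'],i['cx'],i['cy'],-np.array(i['R']).T@np.array(i['t']), np.array(i['R']).round(3).tolist())
print(viewer.camera_info('wrist'))
E
```

```text
pics
0.0 [ 0.22866917 -0.5808913   0.22157314] [[ 9.30601431e-01  3.66033877e-01 -4.20568009e-04]
 [ 3.66033927e-01 -9.30599154e-01  2.09268106e-03]
 [ 3.74611927e-04 -2.10139415e-03 -9.99997722e-01]] 0.999092475823605
top 490.01844066485654 314.3375567977648 226.3177968143086 [ 0.30558973 -0.01341013  1.44077595] [[-0.018, -1.0, -0.022], [-0.981, 0.022, -0.195], [0.195, 0.018, -0.981]]
side 503.3029494368347 325.58098296044835 244.14715737932428 [0.25117179 0.71667047 0.98640277] [[-0.923, -0.383, -0.015], [-0.278, 0.696, -0.662], [0.264, -0.608, -0.749]]
{'fx': 392.8648674130362, 'fy': 392.8648674130362, 'cx': 319.27081270875914, 'cy': 237.63947056055196, 'tool_from_camera': array([[-9.28220014e-05, -9.60739255e-01, -2.77452835e-01,
         7.55152612e-02],
       [ 9.99999102e-01,  2.81858978e-04, -1.31054672e-03,
        -6.10645580e-04],
       [ 1.33729625e-03, -2.77452707e-01,  9.60738366e-01,
        -1.61397210e-01],
       [ 0.00000000e+00,  0.00000000e+00,  0.00000000e+00,
         1.00000000e+00]])}
```

View pics/top0.png

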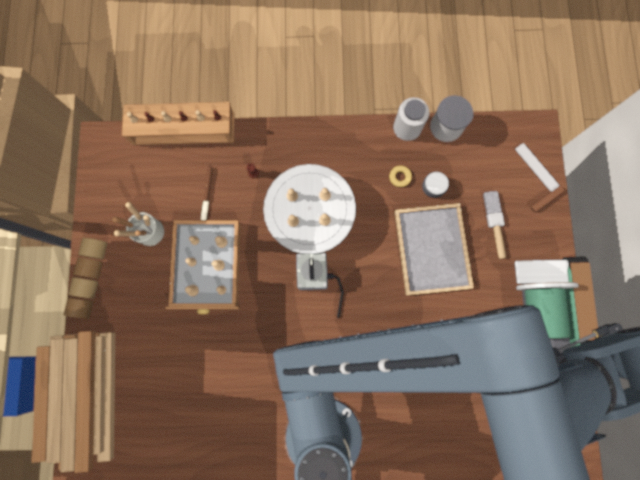

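View pics/side0.png

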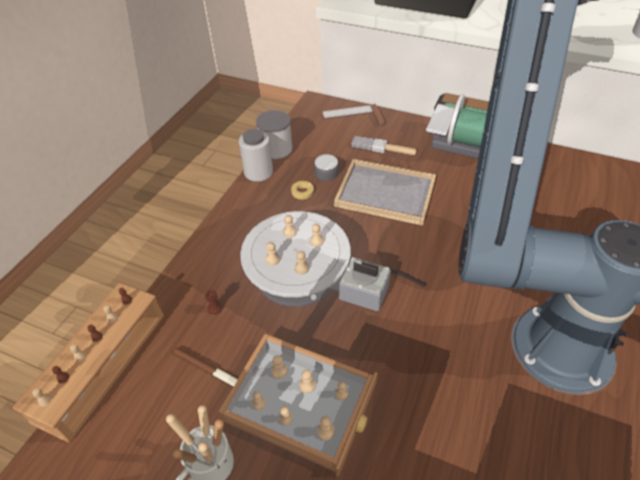

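The top view shows the platter at about (310,208) with 4 pawns on it, at (292,194), (325,194), (293,220) and (325,220). The isolator box is at (312,270). The drawer is on the left at (204,264) with 6 pawns, and the empty tray is on the right at (434,249). The mug is just left of the drawer. The side view agrees with this.

```bash
cat > h.py <<'E'
from rig import readout, viewer
import cv2, numpy as np
def cam(name):
    """picture, world xyz per pixel, valid mask, R, camera centre"""
    s=readout.read_state()
    i=viewer.camera_info(name)
    p,d=viewer.capture(name)
    v,u=np.mgrid[:480,:640]
    c=np.stack([(u-i['cx'])/i['fx']*d,(v-i['cy'])/i['fy']*d,d],-1)
    if name=='wrist':
        T=np.array(i['tool_from_camera']); t=c@T[:3,:3].T+T[:3,3]
        w=t@np.array(s['tcp_rot']).T+np.array(s['position'])
    else:
        w=(c-np.array(i['t']))@np.array(i['R'])
    return p,w,d>0
def blobs(m,w,lo=6):
    n,l,st,ce=cv2.connectedComponentsWithStats(m.astype(np.uint8))
    return [(k,st[k,4],ce[k],w[l==k]) for k in range(1,n) if st[k,4]>=lo]
def circle(xy):
    (x,y),r=cv2.minEnclosingCircle(xy.astype(np.float32)); return x,y,r
def rect(xy):
    return cv2.minAreaRect(xy.astype(np.float32))
def deltas(target_xyz):
    """tool-axis shift in units of 250 mm to a world target"""
    s=readout.read_state()
    return (np.array(s['tcp_rot']).T@(np.array(target_xyz)-s['position'])/.25).round(4)
E
python3 - <<'E'
from h import *
for n in ('top','side'):
    p,w,ok=cam(n); z=w[...,2]
    hsv=cv2.cvtColor(p,cv2.COLOR_RGB2HSV)
    print(n,'bench z',np.median(z[ok&(abs(z)<.02)]))
    # platter top
    pl=ok&(abs(z-.085)<.008)&(hsv[...,1]<50)
    for k,a,c,q in blobs(pl,w,150): print(' platter',a,c.round(),np.array(circle(q[:,:2])).round(4),np.median(q[:,2]).round(4))
    bx=ok&(abs(z-.07)<.006)&(hsv[...,1]<60)
    for k,a,c,q in blobs(bx,w,100): print(' box',a,c.round(),q.mean(0).round(4),rect(q[:,:2]))
    # boxwood
    wood=ok&(hsv[...,0]>8)&(hsv[...,0]<28)&(hsv[...,1]>60)&(w[...,0]>.35)&(w[...,0]<1)&(abs(w[...,1])<.45)
    for lo,hi,tag in ((.043,.08,'drawer'),(.125,.16,'platter')):
        for k,a,c,q in blobs(wood&(z>lo)&(z<hi),w,4): print(' ',tag,a,c.round(),'mean',q.mean(0).round(4),'zmax',q[:,2].max().round(4), 'mid',((q.max(0)+q.min(0))/2).round(4))
    felt=ok&(abs(z-.008)<.005)&(hsv[...,1]<60)
    for k,a,c,q in blobs(felt,w,500): print(' floor',a,c.round(),q.mean(0).round(4),rect(q[:,:2]))
    rim=ok&(abs(z-.022)<.005)|ok&(abs(z-.044)<.006)
    for k,a,c,q in blobs(rim,w,150): print(' rim',a,c.round(),q.mean(0).round(4),rect(q[:,:2]))
E
```

```text
top bench z 0.0008015099184194758
 platter 5860 [309. 209.] [0.6298 0.025  0.1304] 0.0856
 box 592 [312. 271.] [0.4519 0.0215 0.0702] ((0.45378512144088745, 0.02233085408806801), (0.0819593146443367, 0.09901267290115356), 89.3624496459961)
  drawer 14 [178. 105.] mean [0.9583 0.4153 0.0783] zmax 0.08 mid [0.9603 0.4154 0.0767]
  drawer 4 [183. 104.] mean [0.9624 0.3995 0.078 ] zmax 0.0792 mid [0.9625 0.3994 0.0777]
  drawer 6 [194. 104.] mean [0.9617 0.3659 0.0774] zmax 0.0798 mid [0.962  0.3652 0.0768]
  drawer 8 [225. 105.] mean [0.9554 0.2718 0.0773] zmax 0.0799 mid [0.9565 0.272  0.0767]
  drawer 36 [192. 108.] mean [0.9456 0.3723 0.0779] zmax 0.0798 mid [0.9456 0.372  0.0754]
  drawer 15 [204. 105.] mean [0.9542 0.3371 0.078 ] zmax 0.0799 mid [0.9544 0.3344 0.0766]
  drawer 5 [213. 106.] mean [0.9507 0.3086 0.0787] zmax 0.0796 mid [0.9497 0.3088 0.0787]
  drawer 27 [220. 109.] mean [0.942  0.2879 0.078 ] zmax 0.08 mid [0.9435 0.2873 0.078 ]
  drawer 203 [217. 128.] mean [0.8855 0.2958 0.0715] zmax 0.08 mid [0.914  0.3217 0.0615]
  drawer 7 [169. 108.] mean [0.9498 0.4403 0.0785]
[... 11931 characters left out ...]
9, -0.34460070729255676), (0.0628117099404335, 0.06662359833717346), 4.904528617858887)
 rim 632 [386. 190.] [ 0.5129 -0.3207  0.02  ] ((0.5160520076751709, -0.3291033208370209), (0.2503103017807007, 0.1954176425933838), 4.558313846588135)
 rim 387 [557. 353.] [0.0201 0.0509 0.04  ] ((0.023167990148067474, 0.04680683836340904), (0.0800987035036087, 0.1655896157026291), 54.1651496887207)
 rim 3180 [305. 401.] [0.4674 0.3423 0.0394] ((0.47631776332855225, 0.3376716077327728), (0.20536601543426514, 0.26824700832366943), 88.90370178222656)
 rim 235 [563. 368.] [-0.0006  0.0681  0.022 ] ((0.0003795325756072998, 0.06686723232269287), (0.13970479369163513, 0.021564016118645668), 0.3026922047138214)
```

The measurements fit the given sizes:

| Item | Measured position (m) | Check |
|---|---|---|
| Platter | (0.629, 0.026), z 0.085 | radius 0.130 |
| Box | (0.4545, 0.025), z 0.070 | yaw ≈ 0 |
| Lacquered pawns | x 0.662 / 0.590, y ≈ 0.076 / -0.015 | – |
| Tray centre | (0.516, -0.333) | rim 22 mm high |
| Full-size blanks | (0.548, 0.291), (0.479, 0.299), (0.408, 0.372) | tops about 66 mm, against about 54 mm for the small ones |

Next I move above the isolator.

>>> {"op": "send_rows", "data": {"moves": [[0.864,-0.965,0,0,0,0],[0.864,-0.965,0,0,0,0],[0.864,-0.965,0,0,0,0],[0.864,-0.965,0,0,0,0],[0.864,-0.965,0,0,0,0],[0.864,-0.965,0,0,0,0],[0.864,-0.965,0,0,0,0],[0.864,-0.965,0,0,0,0]], "grip": 0.6}}

```text
time_s: 1.0
position: [0.3415, -0.2742, 0.2225]
tcp_rot: [[0.929, 0.37, -0.001], [0.37, -0.929, 0.002], [-0.0, -0.002, -1.0]]
force: [-0.0, -0.2, 0.7]
opening: 0.6
grasp_force: 0.0
```

>>> {"op": "send_rows", "data": {"moves": [[0.864,-0.965,0,0,0,0.2386],[0.864,-0.965,0,0,0,0.2386],[0.864,-0.965,0,0,0,0.2386],[0.864,-0.965,0,0,0,0.2386],[0.864,-0.965,0,0,0,0.2386],[0.864,-0.965,0,0,0,0.2386],[0.864,-0.965,0,0,0,0.2386],[0.864,-0.965,0,0,0,0.2386],[0.864,-0.965,0,0,0,0.2386],[0.864,-0.965,0,0,0,0.2386]]}}

```text
time_s: 2.0
position: [0.4543, 0.0242, 0.2224]
tcp_rot: [[1.0, -0.001, -0.0], [-0.001, -1.0, -0.001], [-0.0, 0.001, -1.0]]
force: [0.1, -0.0, -0.2]
opening: 0.598
grasp_force: 0.0
```

Run:
```python
from h import *
s=readout.read_state(); print(s['time_s'],s['position'],s['tcp_rot'].round(4) if hasattr(s['tcp_rot'],'round') else s['tcp_rot'],s['joint_positions'],s['opening'])
p,w,ok=cam('wrist'); cv2.imwrite('pics/w1.png',p[:,:,::-1]); z=w[...,2]
hsv=cv2.cvtColor(p,cv2.COLOR_RGB2HSV)
near=ok&(abs(w[...,0]-.4545)<.07)&(abs(w[...,1]-.025)<.07)
for k,a,c,q in blobs(near&(abs(z-.108)<.006),w,100): print('bar',a,c.round(),q.mean(0).round(4),rect(q[:,:2]))
for k,a,c,q in blobs(near&(abs(z-.07)<.004),w,100): print('box',a,c.round(),q.mean(0).round(4),rect(q[:,:2]))
for k,a,c,q in blobs(ok&(z>.127)&(z<.15)&(abs(w[...,0]-.629)<.1)&(abs(w[...,1]-.026)<.12),w,30): print('pawn',a,c.round(),((q.max(0)+q.min(0))/2).round(4),q.mean(0).round(4))
```

```text
2.0 [0.45427141 0.02418874 0.22241104] [[ 1.0e+00 -1.4e-03 -3.0e-04]
 [-1.4e-03 -1.0e+00 -6.0e-04]
 [-3.0e-04  6.0e-04 -1.0e+00]] [-1.10505249e+01  1.71906300e+01  1.05601523e+02 -4.18291957e-02
  5.72182665e+01  7.90523042e+01] 0.5975729136515346
bar 1330 [321. 228.] [0.4561 0.0238 0.1068] ((0.4546857178211212, 0.02394232153892517), (0.057752154767513275, 0.012566901743412018), 0.27875545620918274)
box 5671 [320. 213.] [0.459  0.0239 0.0692] ((0.4542638957500458, 0.024123692885041237), (0.0942477360367775, 0.07913623750209808), 1.0754936933517456)
pawn 1000 [234.  14.] [0.5889 0.0728 0.1369] [0.5884 0.0719 0.1392]
pawn 921 [391.  13.] [ 0.5892 -0.0162  0.1367] [ 0.5889 -0.0153  0.139 ]
```

View pics/w1.png

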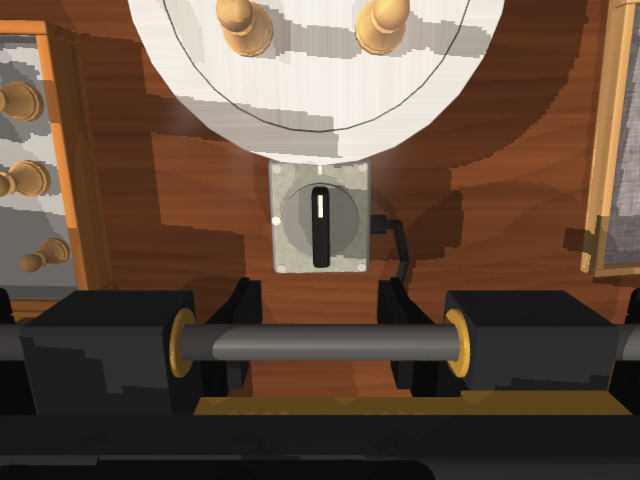

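The bar is centred at pixel (321,228), which is (0.4547, 0.0239), in line with the box and with its nose to the platter. The TCP is directly above it. I'll descend, pinch, turn it anticlockwise about 88°, then release and lift.

>>> {"op": "send_rows", "data": {"moves": [[0,0,0.2,0,0,0],[0,0,0.4,0,0,0],[0,0,0.5,0,0,0],[0,0,0.556,0,0,0],[0,0,0.556,0,0,0],[0,0,0.556,0,0,0]]}}

```text
time_s: 2.65
position: [0.4544, 0.0243, 0.0837]
tcp_rot: [[1.0, -0.002, -0.0], [-0.002, -1.0, -0.0], [-0.0, 0.0, -1.0]]
force: [0.3, 0.7, 0.0]
opening: 0.6
grasp_force: 0.0
```

>>> {"op": "send_rows", "data": {"moves": [[0,0,0,0,0,0],[0,0,0,0,0,0],[0,0,0,0,0,0],[0,0,0,0,0,0],[0,0,0,0,0,0],[0,0,0,0,0,0]], "grip": 0}}

```text
time_s: 3.25
position: [0.4544, 0.0235, 0.0838]
tcp_rot: [[1.0, 0.005, 0.0], [0.005, -1.0, -0.005], [0.0, 0.005, -1.0]]
force: [-3.3, -12.5, 1.8]
opening: 0.146
grasp_force: 30.0
```

>>> {"op": "send_rows", "data": {"moves": [[0,0,0,0,0,-0.09],[0,0,0,0,0,-0.18],[0,0,0,0,0,-0.27],[0,0,0,0,0,-0.36],[0,0,0,0,0,-0.45],[0,0,0,0,0,-0.54],[0,0,0,0,0,-0.63],[0,0,0,0,0,-0.72],[0,0,0,0,0,-0.81],[0,0,0,0,0,-0.9],[0,0,0,0,0,-0.98],[0,0,0,0,0,-0.98]]}}

```text
time_s: 4.45
position: [0.4552, 0.0226, 0.0838]
tcp_rot: [[0.025, 1.0, 0.002], [1.0, -0.025, -0.005], [-0.005, 0.002, -1.0]]
force: [-1.3, -13.7, 0.8]
opening: 0.144
grasp_force: 30.0
```

>>> {"op": "send_rows", "data": {"moves": [[0,0,0,0,0,0],[0,0,0,0,0,0],[0,0,0,0,0,0],[0,0,0,0,0,0],[0,0,-0.2,0,0,0],[0,0,-0.4,0,0,0],[0,0,-0.5,0,0,-0.02],[0,0,-0.5,0,0,-0.02]], "grip": 0.5}}

```text
time_s: 5.25
position: [0.4568, 0.0255, 0.212]
tcp_rot: [[-0.001, 1.0, 0.009], [1.0, 0.001, -0.001], [-0.001, 0.009, -1.0]]
force: [-0.0, -1.4, -1.0]
opening: 0.505
grasp_force: 0.0
```

Run:
```python
from h import *
s=readout.read_state(); print(s['time_s'],s['position'],s['tcp_rot'].round(4).tolist(),s['joint_positions'].round(1),s['opening'])
p,w,ok=cam('wrist'); z=w[...,2]
near=ok&(abs(w[...,0]-.4545)<.07)&(abs(w[...,1]-.025)<.07)
for k,a,c,q in blobs(near&(abs(z-.108)<.006),w,100): print('bar',a,c.round(),q.mean(0).round(4),rect(q[:,:2]))
p,w,ok=cam('top'); cv2.imwrite('pics/t2.png',cv2.resize(p[130:330,140:500,::-1],None,fx=2,fy=2)); z=w[...,2]
for k,a,c,q in blobs(ok&(z>.125)&(z<.15)&(abs(w[...,0]-.629)<.12)&(abs(w[...,1]-.026)<.13),w,10): print('pawn',a,c.round(),((q.max(0)+q.min(0))/2).round(4))
```

```text
5.25 [0.45675315 0.02553842 0.21199418] [[-0.001, 1.0, 0.0087], [1.0, 0.001, -0.0014], [-0.0014, 0.0087, -1.0]] [-10.9  18.1 106.4   0.   55.  -10.9] 0.5048173751724016
bar 1407 [316. 237.] [0.4545 0.0256 0.1067] ((0.45444461703300476, 0.024139009416103363), (0.01296898815780878, 0.058230239897966385), 0.9741756916046143)
pawn 45 [291. 192.] [0.6639 0.0736 0.1357]
pawn 44 [325. 191.] [ 0.6632 -0.0204  0.1367]
pawn 48 [325. 217.] [ 0.5931 -0.0174  0.1361]
pawn 34 [292. 217.] [0.5929 0.071  0.1354]
```

View pics/t2.png

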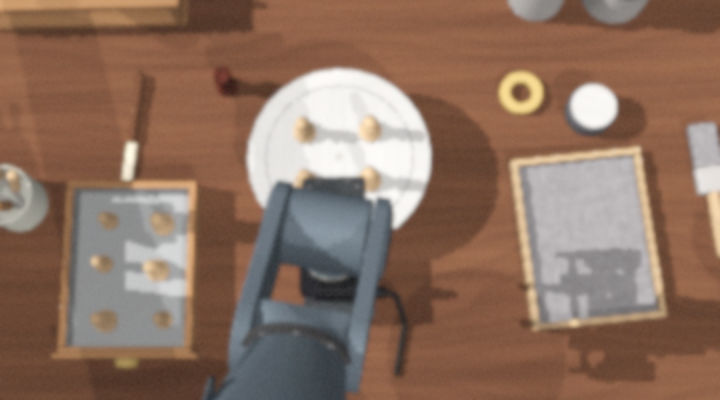

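The crop shows the bar now lying across the box, with the power off, and all four lacquered pawns still in place. Next is the pawn at (0.590, -0.016).

>>> {"op": "send_rows", "data": {"moves": [[-0.164,0.542,0,0,0,0],[-0.164,0.542,0,0,0,0],[-0.164,0.542,0,0,0,0],[-0.164,0.542,0,0,0,0],[-0.164,0.542,0.18,0,0,0],[-0.164,0.542,0.3,0,0,0],[-0.164,0.542,0.372,0,0,0],[-0.164,0.542,0.372,0,0,0],[-0.164,0.542,0.372,0,0,0]]}}

```text
time_s: 6.25
position: [0.5883, -0.015, 0.1144]
tcp_rot: [[-0.0, 1.0, -0.003], [1.0, 0.0, 0.001], [0.001, -0.003, -1.0]]
force: [-0.2, 0.1, 0.7]
opening: 0.499
grasp_force: 0.0
```

>>> {"op": "send_rows", "data": {"moves": [[0,0,0,0,0,0],[0,0,0,0,0,0],[0,0,0,0,0,0],[0,0,0,0,0,0],[0,0,0,0,0,0],[0,0,-0.1,0,0,0],[0,0,-0.28,0,0,0],[0,0,-0.36,0,0,0],[-0.2,0,-0.36,0,0,0],[-0.4,0,-0.36,0,0,0],[-0.6,0,-0.36,0,0,0],[-0.8,0,-0.36,0,0,0]], "grip": 0}}

```text
time_s: 7.45
position: [0.5893, -0.2169, 0.2057]
tcp_rot: [[-0.001, 1.0, -0.0], [1.0, 0.001, 0.0], [0.0, -0.0, -1.0]]
force: [0.2, -0.1, 0.3]
opening: 0.233
grasp_force: 29.9
```

The opening reads 0.233, about 20 mm, so the ball head is held. Now I place it in the tray.

>>> {"op": "send_rows", "data": {"moves": [[-0.2,-0.02,0,0,0,0],[-0.4,-0.04,0,0,0,0],[-0.6,-0.06,0,0,0,0],[-0.636,-0.06,0,0,0,0],[-0.636,-0.06,0.2,0,0,0],[-0.636,-0.06,0.4,0,0,0],[-0.636,-0.06,0.55,0,0,0],[-0.636,-0.06,0.63,0,0,0],[-0.636,-0.06,0.664,0,0,0],[-0.636,-0.06,0.664,0,0,0],[-0.636,-0.06,0.664,0,0,0]]}}

```text
time_s: 8.55
position: [0.5751, -0.374, 0.0401]
tcp_rot: [[-0.0, 1.0, 0.001], [1.0, 0.0, -0.0], [-0.0, 0.001, -1.0]]
force: [0.0, 0.5, -0.4]
opening: 0.234
grasp_force: 30.0
```

>>> {"op": "send_rows", "data": {"moves": [[0,0,0,0,0,0],[0,0,0,0,0,0],[0,0,0,0,0,0],[0,0,-0.15,0,0,0],[0,0,-0.35,0,0,0],[0,0,-0.55,0,0,0],[0,0,-0.664,0,0,0],[0.2,0,-0.664,0,0,0],[0.4,0,-0.664,0,0,0],[0.6,0,-0.664,0,0,0],[0.636,0,-0.664,0,0,0]], "grip": 0.5}}

```text
time_s: 9.65
position: [0.5734, -0.2095, 0.2057]
tcp_rot: [[-0.004, 1.0, -0.002], [1.0, 0.004, 0.004], [0.004, -0.002, -1.0]]
force: [-1.0, 0.4, -0.6]
opening: 0.501
grasp_force: 0.0
```

```bash
cat > chk.py <<'E'
from h import *
import sys
# heads by height, top + side views; each region: x,y window, z band
REG={'platter':(.629,.026,.135,.135,.125,.155),'tray':(.516,-.333,.13,.11,.045,.08),'drawer':(.485,.336,.112,.083,.048,.09)}
for n in sys.argv[1:] or ('top','side'):
    p,w,ok=cam(n); z=w[...,2]
    if n=='top': cv2.imwrite('pics/last_top.png',p[:,:,::-1])
    for t,(x,y,a,b,lo,hi) in REG.items():
        for k,ar,c,q in blobs(ok&(abs(w[...,0]-x)<a)&(abs(w[...,1]-y)<b)&(z>lo)&(z<hi),w,8):
            print(n,t,ar,c.round(),((q.max(0)+q.min(0))/2)[:2].round(3),'top',q[:,2].max().round(3))
E
python3 chk.py; python3 -c "
from rig import readout;s=readout.read_state();print(s['time_s'],s['position'])"
```

```text
top platter 46 [291. 192.] [0.664 0.073] top 0.148
top platter 44 [325. 191.] [ 0.664 -0.02 ] top 0.149
top platter 46 [292. 218.] [0.591 0.071] top 0.15
top tray 46 [450. 226.] [ 0.573 -0.375] top 0.07
top drawer 22 [191. 238.] [0.556 0.369] top 0.058
top drawer 42 [218. 239.] [0.55  0.289] top 0.071
top drawer 22 [188. 260.] [0.492 0.376] top 0.059
top drawer 44 [215. 263.] [0.48  0.296] top 0.069
top drawer 45 [188. 289.] [0.409 0.37 ] top 0.073
top drawer 22 [219. 289.] [0.408 0.287] top 0.061
side platter 67 [288. 219.] [ 0.665 -0.015] top 0.144
side platter 72 [270. 247.] [0.665 0.079] top 0.145
side platter 71 [300. 255.] [0.591 0.077] top 0.144
side tray 48 [372. 164.] [ 0.573 -0.369] top 0.066
side drawer 81 [277. 360.] [0.55  0.295] top 0.068
side drawer 89 [306. 375.] [0.481 0.301] top 0.068
side drawer 42 [341. 385.] [0.409 0.292] top 0.055
side drawer 43 [256. 395.] [0.556 0.375] top 0.055
side drawer 47 [284. 410.] [0.492 0.381] top 0.056
side drawer 103 [325. 422.] [0.409 0.375] top 0.067
9.75 [ 0.57472986 -0.21349308  0.20595831]
```

The first pawn stands in the tray at (0.573, -0.373), on target. Next is the pawn at (0.663, -0.017), which goes to (0.575, -0.285).

>>> {"op": "send_rows", "data": {"moves": [[0.2,0.088,0,0,0,0],[0.38,0.17,0,0,0,0],[0.56,0.26,0,0,0,0],[0.74,0.34,0,0,0,0],[0.796,0.352,0,0,0,0],[0.796,0.352,0,0,0,0],[0.796,0.352,0.18,0,0,0],[0.796,0.352,0.3,0,0,0],[0.796,0.352,0.36,0,0,0],[0.796,0.352,0.36,0,0,0],[0.796,0.352,0.36,0,0,0]]}}

```text
time_s: 10.85
position: [0.6635, -0.0181, 0.1164]
tcp_rot: [[0.002, 1.0, 0.002], [1.0, -0.002, -0.001], [-0.001, 0.002, -1.0]]
force: [-0.4, -0.5, -0.6]
opening: 0.498
grasp_force: 0.0
```

>>> {"op": "send_rows", "data": {"moves": [[0,0,0,0,0,0],[0,0,0,0,0,0],[0,0,0,0,0,0],[0,0,0,0,0,0],[0,0,0,0,0,0],[0,0,-0.1,0,0,0],[0,0,-0.28,0,0,0],[0,0,-0.36,0,0,0],[-0.2,0,-0.36,0,0,0],[-0.4,0,-0.36,0,0,0],[-0.6,0,-0.36,0,0,0],[-0.8,0,-0.36,0,0,0]], "grip": 0}}

```text
time_s: 12.05
position: [0.6623, -0.2177, 0.2055]
tcp_rot: [[-0.001, 1.0, -0.0], [1.0, 0.001, 0.0], [0.0, -0.0, -1.0]]
force: [0.4, -0.1, -1.0]
opening: 0.234
grasp_force: 29.8
```

>>> {"op": "send_rows", "data": {"moves": [[-0.1,-0.15,0,0,0,0],[-0.2,-0.28,0,0,0,0],[-0.272,-0.352,0,0,0,0],[-0.272,-0.352,0,0,0,0],[-0.272,-0.352,0.2,0,0,0],[-0.272,-0.352,0.4,0,0,0],[-0.272,-0.352,0.55,0,0,0],[-0.272,-0.352,0.63,0,0,0],[-0.272,-0.352,0.664,0,0,0],[-0.272,-0.352,0.664,0,0,0],[-0.272,-0.352,0.664,0,0,0]]}}

```text
time_s: 13.15
position: [0.5758, -0.284, 0.0401]
tcp_rot: [[-0.001, 1.0, 0.001], [1.0, 0.001, -0.001], [-0.001, 0.001, -1.0]]
force: [1.0, 0.8, -0.3]
opening: 0.234
grasp_force: 30.0
```

>>> {"op": "send_rows", "data": {"moves": [[0,0,0,0,0,0],[0,0,0,0,0,0],[0,0,0,0,0,0],[0,0,-0.15,0,0,0],[0,0,-0.35,0,0,0],[0,0,-0.55,0,0,0],[0,0,-0.664,0,0,0],[0.2,0,-0.664,0,0,0],[0.272,0,-0.664,0,0,0],[0.272,0,-0.664,0,0,0]], "grip": 0.5}}

```text
time_s: 14.15
position: [0.574, -0.2133, 0.2057]
tcp_rot: [[-0.003, 1.0, -0.001], [1.0, 0.003, 0.001], [0.001, -0.001, -1.0]]
force: [0.8, -0.9, 0.3]
opening: 0.501
grasp_force: 0.0
```

```bash
python3 chk.py
```

```text
top platter 45 [291. 192.] [0.664 0.073] top 0.147
top platter 44 [292. 218.] [0.591 0.071] top 0.147
top tray 48 [450. 226.] [ 0.573 -0.375] top 0.072
top drawer 22 [191. 238.] [0.556 0.369] top 0.059
top drawer 42 [218. 239.] [0.55  0.289] top 0.073
top drawer 20 [188. 260.] [0.491 0.375] top 0.056
top drawer 42 [215. 263.] [0.48  0.297] top 0.071
top drawer 48 [189. 289.] [0.408 0.37 ] top 0.074
top drawer 22 [218. 289.] [0.408 0.288] top 0.059
side platter 71 [270. 247.] [0.665 0.079] top 0.146
side platter 70 [300. 255.] [0.591 0.077] top 0.143
side tray 49 [372. 164.] [ 0.574 -0.372] top 0.066
side tray 52 [361. 183.] [ 0.574 -0.282] top 0.066
side drawer 81 [277. 360.] [0.55  0.294] top 0.068
side drawer 89 [306. 375.] [0.48  0.301] top 0.067
side drawer 44 [342. 385.] [0.409 0.291] top 0.055
side drawer 43 [256. 395.] [0.556 0.375] top 0.056
side drawer 44 [284. 410.] [0.492 0.381] top 0.055
side drawer 102 [325. 422.] [0.409 0.375] top 0.068
```

Both are placed. Next is the pawn at (0.591, 0.074), going to (0.46, -0.29).

>>> {"op": "send_rows", "data": {"moves": [[0.2,0,0,0,0,0],[0.4,0,0,0,0,0],[0.6,0,0,0,0,0],[0.8,0,0,0,0,0]]}}

```text
time_s: 14.65
position: [0.5751, -0.0163, 0.205]
tcp_rot: [[0.002, 1.0, -0.0], [1.0, -0.002, -0.0], [-0.0, -0.0, -1.0]]
force: [1.9, 0.3, -0.0]
opening: 0.5
grasp_force: 0.0
```

>>> {"op": "send_rows", "data": {"moves": [[0.18,0.064,0,0,0,0],[0.364,0.064,0,0,0,0],[0.364,0.064,0,0,0,0],[0.364,0.064,0,0,0,0],[0.364,0.064,0.18,0,0,0],[0.364,0.064,0.3,0,0,0],[0.364,0.064,0.36,0,0,0],[0.364,0.064,0.36,0,0,0],[0.364,0.064,0.36,0,0,0]]}}

```text
time_s: 15.55
position: [0.5913, 0.0727, 0.1155]
tcp_rot: [[0.002, 1.0, 0.0], [1.0, -0.002, -0.0], [-0.0, 0.0, -1.0]]
force: [0.9, 0.1, 0.3]
opening: 0.499
grasp_force: 0.0
```

>>> {"op": "send_rows", "data": {"moves": [[0,0,0,0,0,0],[0,0,0,0,0,0],[0,0,0,0,0,0],[0,0,0,0,0,0],[0,0,0,0,0,0],[0,0,-0.1,0,0,0],[0,0,-0.28,0,0,0],[0,0,-0.36,0,0,0],[-0.2,0,-0.36,0,0,0],[-0.4,0,-0.36,0,0,0],[-0.6,0,-0.36,0,0,0],[-0.8,0,-0.36,0,0,0]], "grip": 0}}

```text
time_s: 16.75
position: [0.5904, -0.1268, 0.2057]
tcp_rot: [[-0.001, 1.0, 0.0], [1.0, 0.001, 0.0], [0.0, 0.0, -1.0]]
force: [0.7, -0.7, -0.1]
opening: 0.229
grasp_force: 29.8
```

>>> {"op": "send_rows", "data": {"moves": [[-0.15,-0.12,0,0,0,0],[-0.3,-0.24,0,0,0,0],[-0.45,-0.36,0,0,0,0],[-0.6,-0.48,0,0,0,0],[-0.656,-0.524,0,0,0,0],[-0.656,-0.524,0.15,0,0,0],[-0.656,-0.524,0.34,0,0,0],[-0.656,-0.524,0.5,0,0,0],[-0.656,-0.524,0.62,0,0,0],[-0.656,-0.524,0.664,0,0,0],[-0.656,-0.524,0.664,0,0,0],[-0.656,-0.524,0.664,0,0,0]]}}

```text
time_s: 17.95
position: [0.4601, -0.2897, 0.04]
tcp_rot: [[-0.0, 1.0, 0.001], [1.0, 0.0, -0.001], [-0.001, 0.001, -1.0]]
force: [0.9, 0.1, -1.0]
opening: 0.229
grasp_force: 30.0
```

>>> {"op": "send_rows", "data": {"moves": [[0,0,0,0,0,0],[0,0,0,0,0,0],[0,0,0,0,0,0],[0,0,-0.15,0,0,0],[0,0,-0.35,0,0,0],[0,0,-0.55,0,0,0],[0,0,-0.664,0,0,0],[0.16,0.1,-0.664,0,0,0],[0.32,0.2,-0.664,0,0,0],[0.48,0.3,-0.664,0,0,0],[0.64,0.4,-0.664,0,0,0],[0.664,0.416,-0.664,0,0,0]], "grip": 0.5}}

```text
time_s: 19.15
position: [0.5655, -0.119, 0.206]
tcp_rot: [[-0.005, 1.0, 0.002], [1.0, 0.005, 0.001], [0.001, 0.002, -1.0]]
force: [0.1, -0.5, 0.1]
opening: 0.501
grasp_force: 0.0
```

```bash
python3 chk.py
```

```text
top platter 47 [291. 192.] [0.664 0.074] top 0.145
top tray 48 [419. 227.] [ 0.574 -0.287] top 0.071
top tray 48 [450. 226.] [ 0.572 -0.375] top 0.071
top tray 45 [423. 266.] [ 0.459 -0.291] top 0.07
top drawer 22 [191. 238.] [0.555 0.369] top 0.059
top drawer 46 [218. 240.] [0.549 0.289] top 0.071
top drawer 24 [188. 260.] [0.491 0.376] top 0.058
top drawer 23 [214. 262.] [0.482 0.298] top 0.071
top drawer 45 [189. 289.] [0.409 0.37 ] top 0.07
side platter 70 [270. 246.] [0.665 0.079] top 0.144
side tray 12 [371. 164.] [ 0.575 -0.366] top 0.064
side tray 49 [361. 183.] [ 0.575 -0.281] top 0.068
side tray 60 [402. 193.] [ 0.46  -0.286] top 0.065
side drawer 81 [277. 360.] [0.549 0.295] top 0.067
side drawer 90 [306. 375.] [0.481 0.301] top 0.067
side drawer 46 [341. 385.] [0.408 0.291] top 0.055
side drawer 47 [256. 395.] [0.556 0.375] top 0.055
side drawer 46 [284. 410.] [0.493 0.382] top 0.055
side drawer 102 [325. 422.] [0.409 0.376] top 0.07
```

Three of the four are placed. Now the last lacquered pawn, at (0.664, 0.076), going to (0.46, -0.37).

>>> {"op": "send_rows", "data": {"moves": [[0.16,0.08,0,0,0,0],[0.32,0.16,0,0,0,0],[0.48,0.24,0,0,0,0],[0.64,0.32,0,0,0,0],[0.8,0.4,0,0,0,0],[0.8,0.4,0,0,0,0],[0.8,0.4,0.18,0,0,0],[0.8,0.4,0.3,0,0,0],[0.8,0.4,0.36,0,0,0],[0.8,0.4,0.36,0,0,0],[0.8,0.4,0.36,0,0,0]]}}

```text
time_s: 20.35
position: [0.6644, 0.0752, 0.1164]
tcp_rot: [[0.002, 1.0, 0.001], [1.0, -0.002, -0.0], [-0.0, 0.001, -1.0]]
force: [0.1, 0.6, 1.6]
opening: 0.502
grasp_force: 0.0
```

>>> {"op": "send_rows", "data": {"moves": [[0,0,0,0,0,0],[0,0,0,0,0,0],[0,0,0,0,0,0],[0,0,0,0,0,0],[0,0,0,0,0,0],[0,0,-0.1,0,0,0],[0,0,-0.28,0,0,0],[0,0,-0.36,0,0,0],[-0.2,0,-0.36,0,0,0],[-0.4,0,-0.36,0,0,0],[-0.6,0,-0.36,0,0,0],[-0.8,0,-0.36,0,0,0]], "grip": 0}}

```text
time_s: 21.55
position: [0.6633, -0.1248, 0.2055]
tcp_rot: [[-0.001, 1.0, -0.0], [1.0, 0.001, 0.0], [0.0, -0.0, -1.0]]
force: [-0.2, 0.2, 0.3]
opening: 0.228
grasp_force: 29.7
```

>>> {"op": "send_rows", "data": {"moves": [[-0.15,-0.12,0,0,0,0],[-0.3,-0.24,0,0,0,0],[-0.45,-0.36,0,0,0,0],[-0.6,-0.48,0,0,0,0],[-0.75,-0.61,0,0,0,0],[-0.9,-0.74,0,0,0,0],[-0.984,-0.816,0,0,0,0],[-0.984,-0.816,0,0,0,0]]}}

```text
time_s: 22.35
position: [0.457, -0.3725, 0.2054]
tcp_rot: [[0.005, 1.0, -0.001], [1.0, -0.005, -0.001], [-0.001, -0.001, -1.0]]
force: [0.7, 0.2, -0.5]
opening: 0.235
grasp_force: 29.7
```

>>> {"op": "send_rows", "data": {"moves": [[0,0,0.15,0,0,0],[0,0,0.34,0,0,0],[0,0,0.5,0,0,0],[0,0,0.62,0,0,0],[0,0,0.664,0,0,0],[0,0,0.664,0,0,0],[0,0,0.664,0,0,0]]}}

```text
time_s: 23.05
position: [0.4606, -0.3692, 0.0401]
tcp_rot: [[-0.001, 1.0, 0.001], [1.0, 0.001, -0.001], [-0.001, 0.001, -1.0]]
force: [0.0, -0.3, -0.4]
opening: 0.23
grasp_force: 30.0
```

>>> {"op": "send_rows", "data": {"moves": [[0,0,0,0,0,0],[0,0,0,0,0,0],[0,0,0,0,0,0],[0,0,-0.15,0,0,0],[0,0,-0.35,0,0,0],[0,0,-0.55,0,0,0],[0,0,-0.664,0,0,0],[0.2,0,-0.664,0,0,0],[0.4,0,-0.664,0,0,0],[0.6,0,-0.664,0,0,0],[0.8,0,-0.664,0,0,0],[0.984,0,-0.664,0,0,0]], "grip": 0.5}}

```text
time_s: 24.25
position: [0.4591, -0.1213, 0.2059]
tcp_rot: [[0.001, 1.0, 0.0], [1.0, -0.001, 0.0], [0.0, 0.0, -1.0]]
force: [0.6, 0.3, 0.6]
opening: 0.498
grasp_force: 0.0
```

```bash
python3 chk.py; cp pics/last_top.png pics/t3.png
```

```text
top tray 46 [419. 226.] [ 0.575 -0.286] top 0.07
top tray 45 [450. 226.] [ 0.572 -0.374] top 0.069
top tray 47 [423. 267.] [ 0.459 -0.291] top 0.072
top tray 47 [451. 266.] [ 0.46 -0.37] top 0.07
top drawer 22 [191. 238.] [0.556 0.368] top 0.06
top drawer 41 [218. 239.] [0.549 0.289] top 0.072
top drawer 21 [188. 260.] [0.492 0.377] top 0.059
top drawer 45 [215. 263.] [0.48  0.297] top 0.069
top drawer 48 [189. 289.] [0.408 0.37 ] top 0.071
top drawer 23 [219. 289.] [0.409 0.286] top 0.059
side tray 53 [361. 184.] [ 0.574 -0.281] top 0.066
side tray 30 [403. 193.] [ 0.455 -0.285] top 0.064
side drawer 81 [277. 360.] [0.55  0.294] top 0.067
side drawer 90 [306. 375.] [0.481 0.301] top 0.068
side drawer 43 [341. 385.] [0.409 0.291] top 0.055
side drawer 42 [256. 395.] [0.556 0.374] top 0.055
side drawer 43 [284. 410.] [0.493 0.381] top 0.056
side drawer 102 [325. 422.] [0.409 0.375] top 0.069
```

View pics/t3.png

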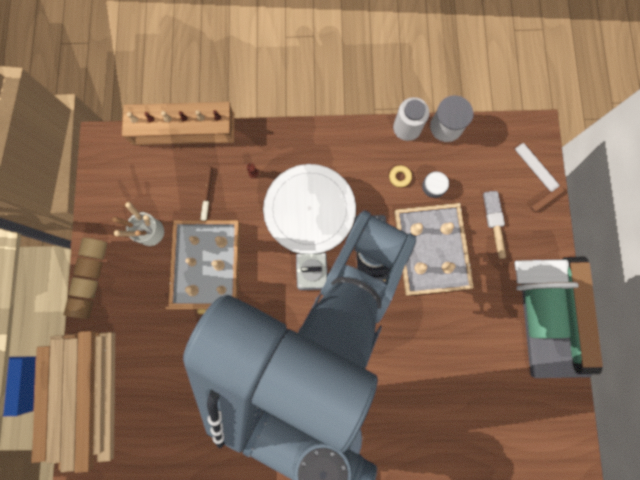

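All four lacquered pawns stand upright in the tray, at about (419,226), (450,226), (423,267) and (451,266). The platter is empty and the bar is across, so the power is off. Next is the blank at (0.5495, 0.2915), going to the platter at (0.63, -0.04).

>>> {"op": "send_rows", "data": {"moves": [[0.19,0.05,0,0,0,0],[0.38,0.1,0,0,0,0],[0.57,0.15,0,0,0,0],[0.76,0.2,0,0,0,0],[0.8,0.2,0,0,0,0]], "grip": 0.42}}

```text
time_s: 24.85
position: [0.5113, 0.0801, 0.206]
tcp_rot: [[-0.004, 1.0, 0.003], [1.0, 0.004, 0.001], [0.001, 0.003, -1.0]]
force: [-1.2, -0.6, -0.0]
opening: 0.419
grasp_force: 0.0
```

>>> {"op": "send_rows", "data": {"moves": [[0.19,0.04,0,0,0,0],[0.38,0.08,0,0,0,0],[0.57,0.12,0,0,0,0],[0.76,0.15,0,0,0,0],[0.862,0.158,0,0,0,0],[0.862,0.158,0,0,0,0],[0.862,0.158,0.2,0,0,0],[0.862,0.158,0.4,0,0,0],[0.862,0.158,0.55,0,0,0],[0.862,0.158,0.668,0,0,0],[0.862,0.158,0.668,0,0,0],[0.862,0.158,0.668,0,0,0]]}}

```text
time_s: 26.05
position: [0.5497, 0.2906, 0.0387]
tcp_rot: [[0.001, 1.0, -0.001], [1.0, -0.001, -0.001], [-0.001, -0.001, -1.0]]
force: [0.0, 0.4, 0.6]
opening: 0.424
grasp_force: 0.0
```

>>> {"op": "send_rows", "data": {"moves": [[0,0,0,0,0,0],[0,0,0,0,0,0],[0,0,0,0,0,0],[0,0,0,0,0,0],[0,0,0,0,0,0],[0,0,-0.15,0,0,0],[0,0,-0.35,0,0,0],[0,0,-0.55,0,0,0],[0,0,-0.668,0,0,0],[-0.2,0,-0.668,0,0,0],[-0.4,0,-0.668,0,0,0],[-0.6,0,-0.668,0,0,0]], "grip": 0}}

```text
time_s: 27.25
position: [0.5488, 0.1412, 0.2063]
tcp_rot: [[-0.002, 1.0, 0.001], [1.0, 0.002, -0.0], [-0.0, 0.001, -1.0]]
force: [0.1, -1.1, -1.3]
opening: 0.231
grasp_force: 30.0
```

>>> {"op": "send_rows", "data": {"moves": [[-0.18,0.08,0,0,0,0],[-0.36,0.16,0,0,0,0],[-0.54,0.24,0,0,0,0],[-0.726,0.322,0,0,0,0],[-0.726,0.322,0,0,0,0],[-0.726,0.322,0.15,0,0,0],[-0.726,0.322,0.28,0,0,0],[-0.726,0.322,0.34,0,0,0],[-0.726,0.322,0.358,0,0,0],[-0.726,0.322,0.358,0,0,0],[-0.726,0.322,0.358,0,0,0]]}}

```text
time_s: 28.35
position: [0.6301, -0.0389, 0.1168]
tcp_rot: [[-0.001, 1.0, 0.001], [1.0, 0.001, -0.0], [-0.0, 0.001, -1.0]]
force: [-0.9, 0.6, -0.5]
opening: 0.23
grasp_force: 30.0
```

>>> {"op": "send_rows", "data": {"moves": [[0,0,0,0,0,0],[0,0,0,0,0,0],[0,0,0,0,0,0],[0,0,-0.15,0,0,0],[0,0,-0.3,0,0,0],[0,0,-0.358,0,0,0],[0.16,-0.08,-0.358,0,0,0],[0.32,-0.16,-0.358,0,0,0],[0.48,-0.24,-0.358,0,0,0],[0.64,-0.32,-0.358,0,0,0],[0.8,-0.4,-0.358,0,0,0],[0.8,-0.4,-0.358,0,0,0]], "grip": 0.5}}

```text
time_s: 29.55
position: [0.5259, 0.1649, 0.2056]
tcp_rot: [[-0.006, 1.0, -0.003], [1.0, 0.006, 0.002], [0.002, -0.003, -1.0]]
force: [-0.2, -0.6, 0.9]
opening: 0.498
grasp_force: 0.0
```

```bash
python3 chk.py
```

```text
top platter 46 [333. 204.] [ 0.629 -0.041] top 0.148
top tray 45 [419. 227.] [ 0.574 -0.286] top 0.067
top tray 45 [450. 226.] [ 0.573 -0.375] top 0.072
top tray 46 [423. 266.] [ 0.459 -0.291] top 0.071
top tray 49 [451. 266.] [ 0.46  -0.371] top 0.07
top drawer 23 [191. 238.] [0.554 0.368] top 0.057
top drawer 21 [188. 260.] [0.491 0.376] top 0.059
top drawer 47 [189. 289.] [0.408 0.37 ] top 0.07
side tray 45 [410. 174.] [ 0.46  -0.365] top 0.067
side tray 53 [361. 183.] [ 0.575 -0.28 ] top 0.068
side tray 56 [402. 193.] [ 0.459 -0.285] top 0.066
side drawer 90 [306. 375.] [0.481 0.301] top 0.067
side drawer 45 [342. 385.] [0.409 0.291] top 0.055
side drawer 45 [256. 395.] [0.555 0.374] top 0.055
side drawer 45 [284. 410.] [0.491 0.381] top 0.056
side drawer 103 [325. 422.] [0.409 0.375] top 0.069
```

The first blank stands on the platter at (0.629, -0.04). Next is the blank at (0.4805, 0.299), going to (0.68, 0.04).

>>> {"op": "send_rows", "data": {"moves": [[0.18,-0.07,0,0,0,0],[0.36,-0.14,0,0,0,0],[0.52,-0.198,0,0,0,0],[0.556,-0.198,0,0,0,0],[0.556,-0.198,0,0,0,0],[0.556,-0.198,0.2,0,0,0],[0.556,-0.198,0.4,0,0,0],[0.556,-0.198,0.55,0,0,0],[0.556,-0.198,0.668,0,0,0],[0.556,-0.198,0.668,0,0,0],[0.556,-0.198,0.668,0,0,0]], "grip": 0.42}}

```text
time_s: 30.75
position: [0.4815, 0.2981, 0.0385]
tcp_rot: [[0.002, 1.0, -0.0], [1.0, -0.002, -0.0], [-0.0, -0.0, -1.0]]
force: [0.2, 0.7, 1.0]
opening: 0.422
grasp_force: 0.0
```

>>> {"op": "send_rows", "data": {"moves": [[0,0,0,0,0,0],[0,0,0,0,0,0],[0,0,0,0,0,0],[0,0,0,0,0,0],[0,0,0,0,0,0],[0,0,-0.15,0,0,0],[0,0,-0.35,0,0,0],[0,0,-0.55,0,0,0],[0,0,-0.668,0,0,0],[-0.2,0,-0.668,0,0,0],[-0.4,0,-0.668,0,0,0],[-0.6,0,-0.668,0,0,0]], "grip": 0}}

```text
time_s: 31.95
position: [0.4797, 0.1487, 0.2063]
tcp_rot: [[-0.002, 1.0, 0.001], [1.0, 0.002, -0.0], [-0.0, 0.001, -1.0]]
force: [1.6, 0.0, -0.8]
opening: 0.233
grasp_force: 30.0
```

>>> {"op": "send_rows", "data": {"moves": [[-0.09,0.16,0,0,0,0],[-0.18,0.32,0,0,0,0],[-0.27,0.48,0,0,0,0],[-0.36,0.64,0,0,0,0],[-0.436,0.798,0,0,0,0],[-0.436,0.798,0,0,0,0],[-0.436,0.798,0.15,0,0,0],[-0.436,0.798,0.28,0,0,0],[-0.436,0.798,0.34,0,0,0],[-0.436,0.798,0.358,0,0,0],[-0.436,0.798,0.358,0,0,0],[-0.436,0.798,0.358,0,0,0]]}}

```text
time_s: 33.15
position: [0.6798, 0.0411, 0.1169]
tcp_rot: [[-0.001, 1.0, 0.001], [1.0, 0.001, -0.0], [-0.0, 0.001, -1.0]]
force: [0.2, 0.5, 0.3]
opening: 0.232
grasp_force: 30.0
```

>>> {"op": "send_rows", "data": {"moves": [[0,0,0,0,0,0],[0,0,0,0,0,0],[0,0,0,0,0,0],[0,0,-0.15,0,0,0],[0,0,-0.3,0,0,0],[0,0,-0.358,0,0,0],[0.13,-0.13,-0.358,0,0,0],[0.26,-0.26,-0.358,0,0,0],[0.39,-0.39,-0.358,0,0,0],[0.5,-0.5,-0.358,0,0,0],[0.5,-0.5,-0.358,0,0,0]], "grip": 0.5}}

```text
time_s: 34.25
position: [0.5493, 0.1687, 0.2049]
tcp_rot: [[-0.004, 1.0, -0.006], [1.0, 0.004, 0.001], [0.001, -0.006, -1.0]]
force: [0.9, 0.5, -0.7]
opening: 0.498
grasp_force: 0.0
```

```bash
python3 chk.py
```

```text
top platter 47 [304. 187.] [0.678 0.037] top 0.146
top platter 47 [333. 204.] [ 0.628 -0.041] top 0.148
top tray 47 [419. 227.] [ 0.575 -0.287] top 0.07
top tray 45 [450. 226.] [ 0.573 -0.375] top 0.07
top tray 49 [423. 267.] [ 0.459 -0.291] top 0.069
top tray 51 [451. 266.] [ 0.46  -0.371] top 0.07
top drawer 20 [191. 238.] [0.556 0.37 ] top 0.058
top drawer 22 [188. 260.] [0.491 0.375] top 0.059
side tray 22 [373. 166.] [ 0.57  -0.368] top 0.063
side tray 50 [410. 175.] [ 0.46  -0.364] top 0.068
side tray 50 [361. 183.] [ 0.574 -0.281] top 0.067
side tray 58 [402. 193.] [ 0.46  -0.286] top 0.066
side drawer 45 [341. 385.] [0.409 0.291] top 0.056
side drawer 45 [256. 395.] [0.556 0.375] top 0.055
side drawer 46 [284. 410.] [0.493 0.381] top 0.056
side drawer 104 [325. 422.] [0.409 0.375] top 0.068
```

The second blank is placed. Last is the blank at (0.4085, 0.3725). It is near the wall, so I use a narrower opening.

>>> {"op": "send_rows", "data": {"moves": [[0.15,-0.1,0,0,0,0],[0.3,-0.2,0,0,0,0],[0.45,-0.31,0,0,0,0],[0.6,-0.42,0,0,0,0],[0.75,-0.52,0,0,0,0],[0.83,-0.586,0,0,0,0],[0.83,-0.586,0,0,0,0],[0.83,-0.586,0.15,0,0,0],[0.83,-0.586,0.3,0,0,0],[0.83,-0.586,0.4,0,0,0]], "grip": 0.38}}

```text
time_s: 35.35
position: [0.4096, 0.3716, 0.1034]
tcp_rot: [[0.002, 1.0, -0.001], [1.0, -0.002, -0.001], [-0.001, -0.001, -1.0]]
force: [-0.7, -0.2, -0.2]
opening: 0.383
grasp_force: 0.0
```

>>> {"op": "send_rows", "data": {"moves": [[0,0,0.1,0,0,0],[0,0,0.2,0,0,0],[0,0,0.268,0,0,0],[0,0,0.268,0,0,0],[0,0,0.268,0,0,0]]}}

```text
time_s: 35.85
position: [0.4098, 0.3723, 0.0383]
tcp_rot: [[0.002, 1.0, 0.0], [1.0, -0.002, -0.0], [-0.0, 0.0, -1.0]]
force: [1.3, -0.3, -0.4]
opening: 0.379
grasp_force: 0.0
```

>>> {"op": "send_rows", "data": {"moves": [[0,0,0,0,0,0],[0,0,0,0,0,0],[0,0,0,0,0,0],[0,0,0,0,0,0],[0,0,0,0,0,0],[0,0,-0.15,0,0,0],[0,0,-0.35,0,0,0],[0,0,-0.55,0,0,0],[0,0,-0.668,0,0,0],[-0.2,0,-0.668,0,0,0],[-0.4,0,-0.668,0,0,0],[-0.6,0,-0.668,0,0,0]], "grip": 0}}

```text
time_s: 37.05
position: [0.4073, 0.222, 0.2058]
tcp_rot: [[-0.002, 1.0, 0.0], [1.0, 0.002, 0.0], [0.0, 0.0, -1.0]]
force: [0.9, -0.4, -0.9]
opening: 0.237
grasp_force: 30.0
```

>>> {"op": "send_rows", "data": {"moves": [[-0.13,0.14,0,0,0,0],[-0.26,0.28,0,0,0,0],[-0.39,0.42,0,0,0,0],[-0.52,0.56,0,0,0,0],[-0.65,0.726,0,0,0,0],[-0.65,0.726,0,0,0,0],[-0.65,0.726,0.15,0,0,0],[-0.65,0.726,0.28,0,0,0],[-0.65,0.726,0.34,0,0,0],[-0.65,0.726,0.358,0,0,0],[-0.65,0.726,0.358,0,0,0],[-0.65,0.726,0.358,0,0,0]]}}

```text
time_s: 38.25
position: [0.589, 0.0612, 0.116]
tcp_rot: [[-0.001, 1.0, -0.001], [1.0, 0.001, 0.0], [0.0, -0.001, -1.0]]
force: [-0.8, -0.6, 0.0]
opening: 0.235
grasp_force: 30.0
```

>>> {"op": "send_rows", "data": {"moves": [[0,0,0,0,0,0],[0,0,0,0,0,0],[0,0,0,0,0,0],[0,0,-0.15,0,0,0],[0,0,-0.3,0,0,0],[0,0,-0.358,0,0,0],[-0.05,-0.18,-0.358,0,0,0],[-0.1,-0.36,-0.358,0,0,0],[-0.14,-0.54,-0.358,0,0,0],[-0.14,-0.54,-0.358,0,0,0]], "grip": 0.5}}

```text
time_s: 39.25
position: [0.4454, 0.0264, 0.2043]
tcp_rot: [[0.001, 1.0, -0.012], [1.0, -0.001, 0.002], [0.002, -0.012, -1.0]]
force: [0.1, 0.3, 0.2]
opening: 0.501
grasp_force: 0.0
```

```bash
python3 chk.py; cp pics/last_top.png pics/t4.png
python3 - <<'E'
from h import *
s=readout.read_state(); print(s['position'],s['opening'])
p,w,ok=cam('wrist'); z=w[...,2]
near=ok&(abs(w[...,0]-.4545)<.07)&(abs(w[...,1]-.025)<.07)
for k,a,c,q in blobs(near&(abs(z-.108)<.006),w,100): print('bar',a,c.round(),q.mean(0).round(4),rect(q[:,:2]))
p,w,ok=cam('side'); cv2.imwrite('pics/s4.png',p[:,:,::-1])
E
```

```text
top platter 45 [304. 186.] [0.678 0.037] top 0.147
top platter 48 [333. 204.] [ 0.627 -0.041] top 0.147
top platter 47 [297. 219.] [0.589 0.059] top 0.148
top tray 45 [419. 226.] [ 0.574 -0.287] top 0.075
top tray 46 [450. 226.] [ 0.573 -0.375] top 0.071
top tray 48 [423. 267.] [ 0.459 -0.291] top 0.074
top tray 50 [451. 266.] [ 0.46  -0.371] top 0.073
top drawer 18 [191. 238.] [0.556 0.369] top 0.055
top drawer 19 [188. 260.] [0.492 0.376] top 0.056
top drawer 21 [219. 289.] [0.408 0.288] top 0.06
side platter 60 [306. 217.] [ 0.628 -0.036] top 0.144
side platter 67 [272. 234.] [0.678 0.043] top 0.145
side platter 73 [304. 252.] [0.589 0.065] top 0.143
side tray 51 [410. 175.] [ 0.46  -0.364] top 0.067
side tray 31 [403. 192.] [ 0.456 -0.286] top 0.067
side drawer 44 [341. 385.] [0.408 0.291] top 0.056
side drawer 46 [256. 395.] [0.556 0.375] top 0.055
side drawer 46 [284. 410.] [0.492 0.381] top 0.057
[0.45402357 0.02546159 0.20591039] 0.5033861876647525
bar 1469 [321. 239.] [0.4545 0.0258 0.1066] ((0.4542221128940582, 0.024587366729974747), (0.013004451990127563, 0.05727666616439819), 0.3194343149662018)
```

View pics/s4.png

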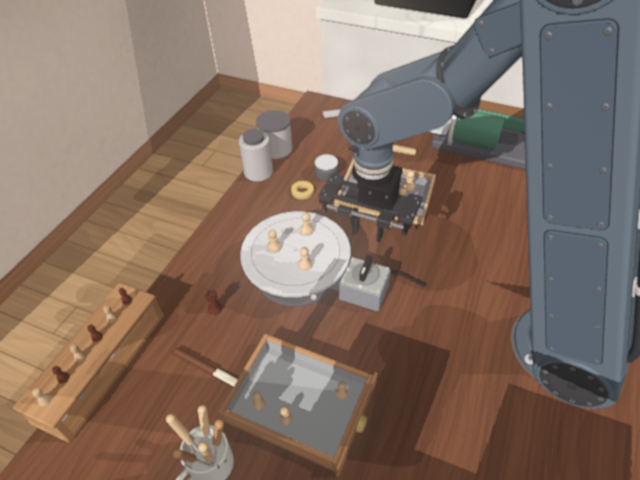

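Three blanks stand on the platter at about (306,217), (272,234) and (304,252), all more than 90 mm apart. The three small blanks remain in the drawer, and the bar lies under the gripper at (0.454, 0.0246). Now I turn the isolator back on.

>>> {"op": "send_rows", "data": {"moves": [[0,0,0.15,0,0,0],[0,0,0.3,0,0,0],[0,0,0.42,0,0,0],[0,0,0.49,0,0,0],[0,0,0.49,0,0,0],[0,0,0.49,0,0,0]]}}

```text
time_s: 40.05
position: [0.4561, 0.0255, 0.0829]
tcp_rot: [[-0.0, 1.0, 0.001], [1.0, 0.0, -0.0], [-0.0, 0.001, -1.0]]
force: [-0.3, -0.2, -0.4]
opening: 0.5
grasp_force: 0.0
```

>>> {"op": "send_rows", "data": {"moves": [[0,0,0,0,0,0],[0,0,0,0,0,0],[0,0,0,0,0,0],[0,0,0,0,0,0],[0,0,0,0,0,0],[0,0,0,0,0,0]], "grip": 0}}

```text
time_s: 40.65
position: [0.4552, 0.0255, 0.0835]
tcp_rot: [[-0.0, 1.0, 0.001], [1.0, 0.0, -0.0], [-0.0, 0.001, -1.0]]
force: [-0.4, 0.6, 4.1]
opening: 0.145
grasp_force: 30.0
```

>>> {"op": "send_rows", "data": {"moves": [[0,0,0,0,0,0.09],[0,0,0,0,0,0.18],[0,0,0,0,0,0.27],[0,0,0,0,0,0.36],[0,0,0,0,0,0.45],[0,0,0,0,0,0.54],[0,0,0,0,0,0.63],[0,0,0,0,0,0.72],[0,0,0,0,0,0.81],[0,0,0,0,0,0.9],[0,0,0,0,0,0.98],[0,0,0,0,0,0.98]]}}

```text
time_s: 41.85
position: [0.4575, 0.0235, 0.0835]
tcp_rot: [[1.0, 0.03, 0.006], [0.03, -1.0, -0.003], [0.005, 0.003, -1.0]]
force: [1.8, -7.0, 0.3]
opening: 0.15
grasp_force: 30.0
```

>>> {"op": "send_rows", "data": {"moves": [[0,0,0,0,0,0],[0,0,0,0,0,0],[0,0,0,0,0,0],[0,0,0,0,0,0],[0,0,-0.2,0,0,0],[0,0,-0.4,0,0,0],[0,0,-0.5,0,0,0],[0,0,-0.5,0,0,0],[0,0,-0.5,0,0,0],[0,0,-0.5,0,0,0]], "grip": 0.5}}

```text
time_s: 42.85
position: [0.4533, 0.0259, 0.2068]
tcp_rot: [[0.999, 0.032, -0.003], [0.032, -1.0, 0.001], [-0.003, -0.001, -1.0]]
force: [0.5, 0.4, -0.6]
opening: 0.499
grasp_force: 0.0
```

```bash
python3 chk.py top side
python3 - <<'E'
from h import *
s=readout.read_state(); print(s['time_s'],s['position'],s['opening'])
p,w,ok=cam('wrist'); z=w[...,2]; cv2.imwrite('pics/w5.png',p[:,:,::-1])
near=ok&(abs(w[...,0]-.4545)<.07)&(abs(w[...,1]-.025)<.07)
for k,a,c,q in blobs(near&(abs(z-.108)<.006),w,100): print('bar',a,c.round(),q.mean(0).round(4),rect(q[:,:2]))
E
```

```text
top platter 48 [304. 187.] [0.678 0.037] top 0.148
top platter 47 [333. 204.] [ 0.628 -0.041] top 0.148
top platter 46 [296. 219.] [0.588 0.059] top 0.149
top tray 42 [419. 226.] [ 0.574 -0.286] top 0.071
top tray 47 [450. 226.] [ 0.573 -0.375] top 0.071
top tray 47 [423. 267.] [ 0.459 -0.291] top 0.072
top tray 48 [451. 266.] [ 0.46 -0.37] top 0.07
top drawer 19 [191. 238.] [0.556 0.369] top 0.059
top drawer 21 [188. 260.] [0.492 0.376] top 0.058
top drawer 23 [219. 289.] [0.409 0.285] top 0.058
side platter 61 [306. 217.] [ 0.628 -0.035] top 0.143
side platter 68 [272. 234.] [0.679 0.044] top 0.143
side platter 72 [304. 252.] [0.589 0.064] top 0.143
side tray 49 [410. 175.] [ 0.46  -0.365] top 0.067
side tray 58 [402. 193.] [ 0.46  -0.286] top 0.068
side drawer 49 [342. 385.] [0.408 0.292] top 0.055
side drawer 45 [256. 395.] [0.556 0.375] top 0.055
side drawer 48 [284. 410.] [0.493 0.381] top 0.056
42.95 [0.45347765 0.02583414 0.20658581] 0.5003109525813811
bar 1479 [323. 233.] [0.456  0.0239 0.1068] ((0.4548584222793579, 0.023840995505452156), (0.0573708713054657, 0.012995613738894463), 1.0526705980300903)
```

View pics/w5.png

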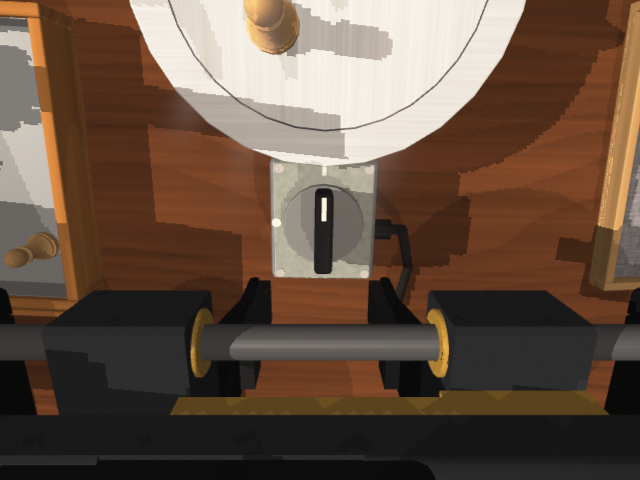

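View pics/last_top.png

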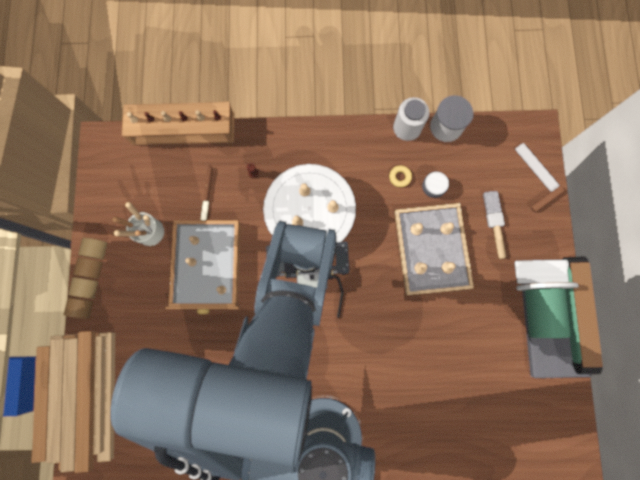

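The bar at (323,233) is in line with the box, nose to the platter, so the power is on. Four pawns stand in the tray, three on the platter and three small ones in the drawer. The bystanders have not moved and the gripper is clear.

```bash
python3 -c "
from rig import ticket; print(ticket.hand_in())"
```

```text
the job is handed in; nothing more can be done
None
```

The job is handed in with no verdict shown: in the last pictures the isolator was back on, the four lacquered pawns stood in the tray, the three full-size blanks stood on the platter over 50 mm apart, and the three small blanks were still in the drawer.

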